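# Crank the tablet mill

### The job

Push the tablet mill's drawer fully home. Then take hold of the crank handle and wind it clockwise twice round, through the heavy point in each turn, slowly and evenly (never faster than half a turn a second, never letting it roll back or spring ahead, never forcing the handle), and let go with the handle parked pointing straight back, away from the drawer. Leave everything else on the counter where it is.

Things in the scene. Friction and masses are not known exactly. Their poses are not given: they have to be found in the camera images.
- mill: Hand-cranked tablet mill, fixed to the counter: white base 140 (x) by 170 (y -75 to +95), 75 high; on it a steel column of radius 52 to z 150 and a small clear hopper (x 62, y -32, top z 137); the crank on top. Origin: on the column's centre line at counter height; z up; the drawer faces the mill's +y.
- drawer (a joint): The mill's drawer, slides along the mill's y with about 4 N of friction: 0 = fully home against its stop, value = m pulled out towards +y (at most 0.09). Its white front plate is 136 wide (x), 8 thick, 50 high (z 7 to 57); the plate's outer face is at y = 103 mm + value, centred on x = 0. The counter in front of it is clear.
- crank (a joint): The crank's angle, rad, counted on from turn to turn, growing clockwise seen from above. At 0 the arm points straight back (mill -y); at q it points along (-sin q, -cos q) in the mill's frame; parked after the two turns = 12.57. About 1 to 2 N at the grip turns it outside the heavy point.
- crank_top (a point): Point on the mill's upright centre line, 172 above the counter. The crank's head (black disc, 80 across) is bolted on in slotted holes, up to 5 mm off this line along mill x and y. The flat arm (top z 168) carries an upright black grip, 26 across, z 172 to 220, spinning on its pin, clamped 52 to 88 mm from the crank's axis. Neither is measured: find them by feel or eye.
- mount_x (a joint): Give of the crank's head on its rubber mounts along the mill's x, m: 0 at rest, 1 mm for every 12 N of net force put on the handle (the squeeze of a grip does not count). Over 2.1 mm (25 N) either way, here or in mount_y or head, the mill counts as forced.
- mount_y (a joint): The same give along the mill's y.
- head (a joint): The same give of the crank's head upwards.
- column (a point): Middle of the steel column, z 112. Inside, a spring makes the heavy point once a turn, somewhere within 0.6 rad of where the arm points at the drawer (not measured): for 0.5 rad before it the spring resists with up to about 12 N at the grip, for 0.5 rad after it drives the crank on as hard, so hold the grip firmly all the way.
- pill_bottle_mid (a point): Bystander: amber pill jar, 44 across, 75 high, near the mill; its centre.
- dose_cup_mid (a point): Bystander: clear dosing cup, 40 across, 32 high, near the mill; its centre.
- tablet_box_mid (a point): Bystander: small carton 45 by 80 by 30 high, near the mill; its centre.
Not all that is in view belongs to the job. Leave any green or pink look-alike of the mill alone.

How it is judged:
By the outcome, as a careful person would: the job done as asked, in the order asked, and still so for the second after the job is handed in, with the robot touching nothing.
It also fails if it takes over 72 s, if anything falls off the work surface, if the arm or the gripper's body presses on something with over 40 N, if the wrist force passes 120 N, or if a joint passes its speed limit or range.

### The arm

A 7-joint arm with a two-finger parallel gripper is mounted at the origin on the work surface. World frame = base frame: x ahead of the robot, y to its left, z up, the work surface at z = 0. Lengths are in m, angles in rad, forces in N, time in s.
With the tool pointing down it reaches from about 0.4 to 0.925 m from the base axis. Payload 4.1 kg.
Tool frame: the origin (TCP) lies midway between the tips of the shut fingers; the grasp point (between the pads) lies 19 mm behind it; z points along the fingers, y is the line along which they close (so a half turn about z gives the same grasp; the last joint's range is limited). The gripper opens to 85 mm and grips with 20 to 120 N. Pads are 22 mm wide; open, the fingers measure 114 mm over their backs; the gripper's body (76 mm by 85 mm) begins 54 mm behind the grasp point. The pads swing forward as they close: fully open they stand 13 mm farther back than shut.
Start: joints at [-1.22, 0.398, 0.045, 1.537, -0.019, 1.207, -0.051], TCP at [0.283, 0.585, 0.231] pointing down, gripper open.
Joint ranges: [-2.82, 2.82], [-0.49, 2.23], [-1.37, 1.46], [0, 2.46], [-1.36, 4.5], [0.23, 2], [-2.94, 2.94]. Speed limits (rad/s): [2.57, 2.57, 3.14, 3.14, 3.14, 3.14, 3.14].

### API

Orientations are given as a unit quaternion [w, x, y, z].
In Python, from rig import goto, servo_line, move_joints, set_gripper, wait, ik, observe, grab_frame, Unreachable, close_job gives the robot as it stands. The module is installed in compiled form; this text tells all that it offers. Calls block until the motion is done:
- goto(position, orientation): joint-space move of the TCP to a pose.
- servo_line(position, rate=0.15, ori=None, until_force=None): straight line of the TCP; ori=None keeps the orientation; rate is the mean speed in m/s. With until_force (N) it stops when the force on the tool has changed by that much, and returns True; else False.
- move_joints(angles): joint-space move.
- set_gripper(opening, grasp_force=None): finger opening in m; grasp_force is the grip in N (None keeps the last); returns when the fingers have stopped.
- wait(seconds).
- ik(position, orientation): joint angles nearest the present ones, or None.
- observe(): the state.
- grab_frame(name): name is "scene" or "top"; returns a dict with "frame" (420x560x3 uint8, red, green, blue), "camera_matrix" (3x3 intrinsics, pixels), "distortion" ([k1, k2, p1, p2, k3] as OpenCV has them; the pictures are not rectified), "origin" and "attitude" of the camera in the world. Camera axes: x right, y up, looking along -z (the intrinsics and any distortion apply to the point x, -y, -z); pixel columns grow to the right and rows downward; lengths in m; the calibration is good to about 2 mm. A picture is of the moment at which its call begins. There is no depth.
A pose or a line that the arm cannot do raises Unreachable and nothing moves.
- close_job(): hands the job in; it is judged then, once.
The state is a dict: "time": time; "q": joint angles; "joint_vel": joint speeds; "tau": joint torques, N m; "tcp_pos": TCP position; "tool_rot": TCP orientation; "force": force on the tool from outside, world axes, zero at the start; "moment": the same for the moment, N m; "opening": finger opening in m; "grasp_force": force on a finger pad.
Only numpy, scipy, OpenCV 4.12 (cv2) and the standard library are available. Lean on these libraries where they do the work, as an engineer would, in place of code of your own. Each camera call takes 0.05 s, during which the arm holds its last target. There are 200 camera calls.

## Working session

There is one attempt and no reset: what is moved stays moved. The work goes in short steps, each a Python script; the robot and the scene stay as the last script left them, time stands still between calls to the robot, and variables do not carry over. Pictures are saved under pics/ and viewed, at most 10 in all, crops included, and the job is handed in when it is done.

```bash
mkdir -p pics
python3 - <<'E'
from rig import *
import cv2,numpy as np,pickle
o=observe();print(o)
for n in("scene","top"):
    f=grab_frame(n);pickle.dump(f,open(n+".pkl","wb"))
    cv2.imwrite(f"pics/{n}0.png",f["frame"][:,:,::-1]);print(n,f["camera_matrix"],f["distortion"],f["origin"],f["attitude"])
E
```

```text
{'time': 0.0, 'q': array([-1.2200012 ,  0.3991915 ,  0.04504032,  1.5378912 , -0.01869369,
        1.20689578, -0.05069955]), 'joint_vel': array([ 0.00030233, -0.00045976, -0.00137831,  0.00012863, -0.0027418 ,
        0.00225443,  0.0002797 ]), 'tau': array([ 4.54824385e-04, -4.75119245e+01,  1.36499014e+00, -2.54220343e+01,
        1.16454696e-02,  9.80885496e-03,  4.82126893e-06]), 'tcp_pos': array([0.28231605, 0.58477953, 0.23025894]), 'tool_rot': array([-1.48154300e-04,  2.22953446e-01,  9.74828598e-01, -9.70969990e-04]), 'force': array([ 0.28969623,  0.41784661, -0.95390107]), 'moment': array([-0.00410505,  0.02478837,  0.02188815]), 'grasp_force': 0.0, 'opening': 0.08575489515704002}
scene [[389.04013325   0.         277.86769882]
 [  0.         389.04013325 205.20417139]
 [  0.           0.           1.        ]] [-0.03763605  0.          0.          0.          0.        ] [0.96056262 0.23886876 0.6808458 ] [0.40189553 0.15310696 0.33221164 0.83944843]
top [[449.61216702   0.         274.8654834 ]
 [  0.         449.61216702 207.55977497]
 [  0.           0.           1.        ]] [-0.02358694  0.          0.          0.          0.        ] [ 0.48281107 -0.09463874  0.95411796] [-0.70540436 -0.01342379  0.02005908  0.70839405]
```

View pics/scene0.png

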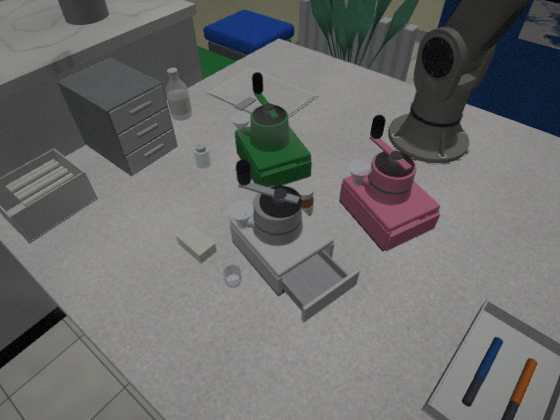

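View pics/top0.png

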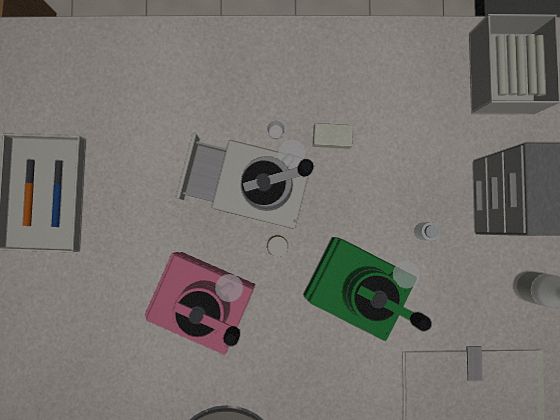

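Candidates for the mill: white, top (262,183) / scene (280,225); pink, top (200,310) / scene (390,190); green, top (365,290) / scene (270,140). Only the white one fits the description, and its drawer is open (top (200,170)). The crank grip is at top (306,168) / scene (243,172). Bystanders in the top view are the cup (276,130), the carton (333,135) and the jar (277,245).

```bash
cat > cam.py <<'E'
import cv2,numpy as np,pickle
from scipy.spatial.transform import Rotation as R
def ray(f,uv):
    K=np.array(f["camera_matrix"]);uv=np.array(uv,float).reshape(-1,1,2)
    n=cv2.undistortPoints(uv,K,np.array(f["distortion"])).reshape(-1,2)
    q=f["attitude"];M=R.from_quat([q[1],q[2],q[3],q[0]]).as_matrix()
    d=np.c_[n[:,0],-n[:,1],-np.ones(len(n))]@M.T
    return np.array(f["origin"]),d/np.linalg.norm(d,axis=1)[:,None]
def onz(f,uv,z):
    o,d=ray(f,uv);return o+d*((z-o[2])/d[:,2])[:,None]
def proj(f,P):
    q=f["attitude"];M=R.from_quat([q[1],q[2],q[3],q[0]]).as_matrix()
    c=(np.atleast_2d(P)-f["origin"])@M;c=c*[1,-1,-1]
    return cv2.projectPoints(c,np.zeros(3),np.zeros(3),np.array(f["camera_matrix"]),np.array(f["distortion"]))[0].reshape(-1,2)
E
python3 - <<'E'
from cam import *
f=pickle.load(open("top.pkl","rb"));I=f["frame"][:,:,::-1]
c=I[110:260,160:360];cv2.imwrite("pics/topcrop.png",cv2.resize(c,(800,600),interpolation=cv2.INTER_CUBIC))
f=pickle.load(open("scene.pkl","rb"));I=f["frame"][:,:,::-1]
c=I[150:300,180:380];cv2.imwrite("pics/scenecrop.png",cv2.resize(c,(800,600),interpolation=cv2.INTER_CUBIC))
E
```

```text
(no output)
```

View pics/topcrop.png

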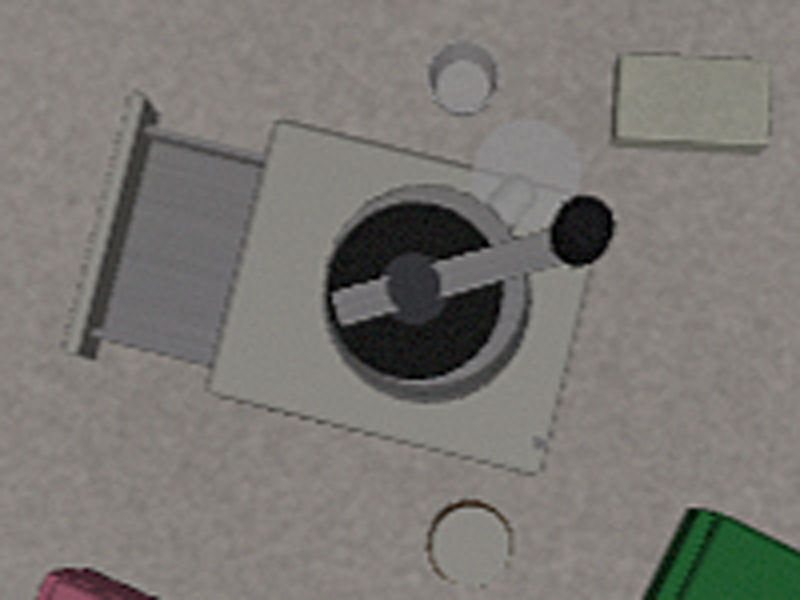

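View pics/scenecrop.png

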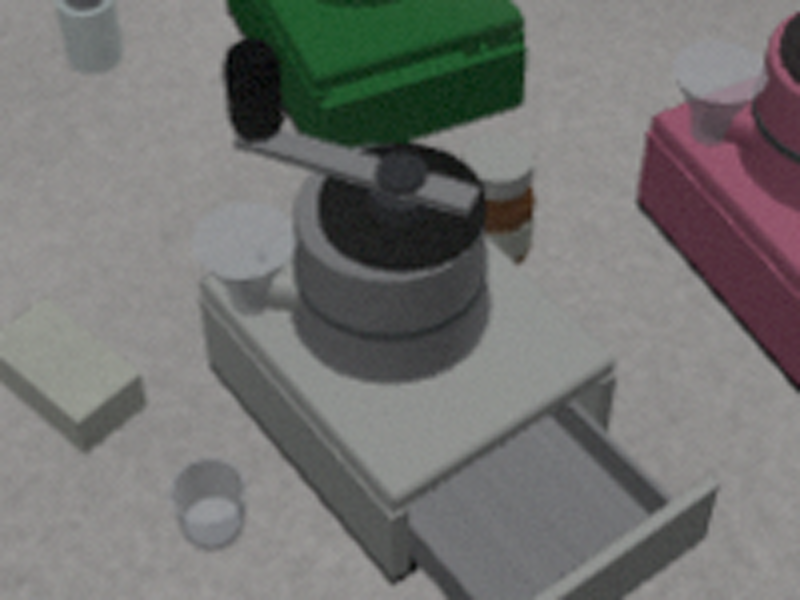

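Both crops confirm the choice. In the top crop the white mill's base-top corners are (278,122), (208,393) and (540,474). The drawer plate runs (135,92)–(66,350), the hub is at (413,288), and the grip is at (582,231).

Run:
```python
from cam import *
t=pickle.load(open("top.pkl","rb"));s=pickle.load(open("scene.pkl","rb"))
T=lambda *p:np.array(p)/4-.375+[160,110]
S=lambda *p:np.array(p)/4-.375+[180,150]
c=onz(t,T([278,122],[208,393],[540,474]),.075)
print("corners",c)
A,B,C=c  # A:(+70,+95) B:(-70,95) C:(-70,-75)
x=A-B;y=B-C;print(np.linalg.norm(x),np.linalg.norm(y))
a1=np.arctan2(x[1],x[0]);a2=np.arctan2(y[1],y[0])-np.pi/2
print(a1,a2);
th=(a1*140+a2*170)/310
Rm=np.array([[np.cos(th),-np.sin(th)],[np.sin(th),np.cos(th)]])
m=np.array([[70,95],[-70,95],[-70,-75]])/1000
o=(c[:,:2]-m@Rm.T);print("origins",o);o=o.mean(0)
print("th",th,"o",o)
tom=lambda P:(P[:,:2]-o)@Rm*1000
print("drawer",tom(onz(t,T([135,92],[66,350]),.057)))
print("hub",tom(onz(t,T([413,288]),.172)),"disc155",tom(onz(t,T([415,290]),.155)))
# grip by mask, both views: ray triangulation on blob centre (mid-grip)
def blob(f,win,thr=45):
    x0,y0,x1,y1=win;g=f["frame"][y0:y1,x0:x1].max(2)
    n,l,st,ce=cv2.connectedComponentsWithStats((g<thr).astype(np.uint8))
    k=1+np.argmax(st[1:,4]);return ce[k]+[x0,y0],st[k]
bt,st=blob(t,(294,155,318,180));bs,ss=blob(s,(233,155,252,187))
print(bt,st,bs,ss)
o1,d1=ray(t,bt);o2,d2=ray(s,bs);d1=d1[0];d2=d2[0]
k=np.linalg.lstsq(np.c_[d1,-d2],o2-o1,rcond=None)[0]
p,q=o1+k[0]*d1,o2+k[1]*d2;print("grip mid",p,q)
for P in(p,q):print(tom(P[None]))
print("grip onz .2",tom(onz(t,bt,.200)))
print("scene corners",tom(onz(s,S([203,280],[398,502],[612,368]),.075)),"hub scene",tom(onz(s,S([402,172]),.172)),"grip scene.196",tom(onz(s,bs,.196)))
```

```text
corners [[ 0.65789788 -0.01340664  0.075     ]
 [ 0.52433655  0.0207128   0.075     ]
 [ 0.48406753 -0.14142193  0.075     ]]
0.1378505145476651 0.16706066152560156
-0.25010986112893957 -0.24344174694462195
origins [[ 0.56683626 -0.08845849]
 [ 0.56904466 -0.08849427]
 [ 0.57024983 -0.08576575]]
th -0.24645315335044277 o [ 0.56871025 -0.08757284]
drawer [[ 68.94429546 169.74568449]
 [-65.38904008 170.83198453]]
hub [[-4.84919258  5.22018106]] disc155 [[-3.83605809  4.85667714]]
[304.96534653 167.27227723] [  4   4  15  17 202] [243.55519481 171.62662338] [  4   4  15  26 308]
grip mid [ 0.58705093 -0.15326824  0.19534226] [ 0.58667823 -0.15280457  0.19525523]
[[ 33.81392711 -59.23583571]]
[[ 33.33936553 -58.87710023]]
grip onz .2 [[ 33.1055828  -59.04292122]]
scene corners [[ 69.75367417 -69.19918458]
 [ 70.18833658  98.46048781]
 [-59.16860424 100.44251542]] hub scene [[-1.32017122  7.67046937]] grip scene.196 [[ 33.74892528 -58.15462333]]
```

```bash
cat > mill.py <<'E'
import numpy as np
from scipy.spatial.transform import Rotation as R
o=np.array([.5687,-.0876]);th=-.2465
mx=np.array([np.cos(th),np.sin(th)]);my=np.array([-np.sin(th),np.cos(th)])
def W(x,y,z): return np.r_[o+mx*x+my*y,z]
def down(yaw): # tool y axis at world angle yaw
    y=np.array([np.cos(yaw),np.sin(yaw),0]);z=np.array([0,0,-1.]);x=np.cross(y,z)
    q=R.from_matrix(np.c_[x,y,z]).as_quat();return np.array([q[3],q[0],q[1],q[2]])
E
python3 - <<'E'
from rig import *
from mill import *
for k in(0,np.pi):
    print([None if j is None else np.round(j,2) for j in(ik(W(0,.2,.15),down(th+k)),ik(W(0,.11,.035),down(th+k)))])
c=np.array([.5651,-.0813]);r=.075
for yaw in np.arange(-3,3.2,.75):
    J=[ik(np.r_[c+r*np.array([np.cos(a),np.sin(a)]),.179],down(yaw)) for a in np.arange(0,6.3,.8)]
    print(yaw,None if any(j is None for j in J) else (np.min(J,0).round(2),np.max(J,0).round(2)))
E
```

```text
[array([-0.7 ,  0.5 ,  0.63,  1.7 , -0.33,  1.05, -0.21]), array([-0.55,  0.6 ,  0.6 ,  1.86, -0.45,  0.82,  0.03])]
[array([-0.27,  0.43,  0.05,  1.69, -0.02,  1.03,  2.67]), array([-0.14,  0.52,  0.05,  1.84, -0.03,  0.78,  2.82])]
-3.0 (array([-1.  ,  0.44,  1.26,  1.63, -0.79,  1.08, -2.5 ]), array([-0.64,  0.8 ,  1.28,  1.98, -0.48,  1.31, -2.19]))
-2.25 (array([-1.  ,  0.44,  1.26,  1.63, -0.79,  1.08, -1.75]), array([-0.64,  0.8 ,  1.28,  1.98, -0.48,  1.31, -1.44]))
-1.5 (array([-0.76,  0.28,  0.77,  1.62, -0.52,  1.02, -1.27]), array([-0.47,  0.56,  1.04,  1.97, -0.26,  1.15, -0.85]))
-0.75 (array([-0.67,  0.26,  0.72,  1.62, -0.45,  1.02, -0.57]), array([-0.42,  0.55,  0.97,  1.97, -0.21,  1.14, -0.15]))
0.0 (array([-0.63,  0.24,  0.65,  1.62, -0.42,  1.01,  0.16]), array([-0.4 ,  0.53,  0.93,  1.97, -0.19,  1.14,  0.57]))
0.75 (array([-0.59,  0.23,  0.58,  1.62, -0.41,  1.01,  0.88]), array([-0.39,  0.52,  0.89,  1.97, -0.17,  1.13,  1.31]))
1.5 (array([-0.54,  0.22,  0.48,  1.62, -0.36,  1.01,  1.6 ]), array([-0.33,  0.5 ,  0.81,  1.97, -0.15,  1.12,  2.01]))
2.25 (array([-0.45,  0.21,  0.35,  1.62, -0.25,  1.01,  2.3 ]), array([-0.21,  0.46,  0.68,  1.97, -0.12,  1.11,  2.67]))
3.0 (array([-0.91,  0.38, -1.16,  1.63, -0.79,  1.08, -2.71]), array([0.92, 0.8 , 1.28, 1.98, 0.6 , 1.31, 2.61]))
```

Run:
```python
from rig import *
from mill import *
q=down(th)
set_gripper(0.0,60)
goto(W(0,.215,.16),q)
servo_line(W(0,.215,.035),rate=.2)
print(observe()["time"],observe()["force"])
def rep(s):
    b=observe();print(s,b["time"],"mill y",(b["tcp_pos"][:2]-o)@my,"x",(b["tcp_pos"][:2]-o)@mx,b["force"])
print(servo_line(W(0,.10,.035),rate=.06,until_force=12));rep("push")
```

```text
3.725 [ 0.30511635 -0.06910986 -0.21241155]
True
push 5.25 mill y 0.11429869148257521 x -0.00070465516861461 [ 1.23937311  1.02054013 -0.6782098 ]
```

Run:
```python
from rig import *
from mill import *
import cv2,pickle
def rep(s):
    b=observe();print(s,b["time"],"mill y",(b["tcp_pos"][:2]-o)@my,b["force"])
print(servo_line(W(0,.105,.035),rate=.03,until_force=20));rep("push")
servo_line(W(0,.135,.035),rate=.1);servo_line(W(0,.15,.24),rate=.25)
set_gripper(.085)
goto(np.r_[.5869,-.1530,.26],down(th));rep("above")
for n in("scene","top"):
    f=grab_frame(n);pickle.dump(f,open(n+"1.pkl","wb"))
    cv2.imwrite(f"pics/{n}1.png",f["frame"][:,:,::-1])
```

```text
False
push 5.8 mill y 0.11424279032917205 [ 3.08070672 15.13367979 -3.13980936]
above 8.8667 mill y -0.05648556764789091 [ 0.92771981  0.42730527 -0.31807431]
```

View pics/scene1.png

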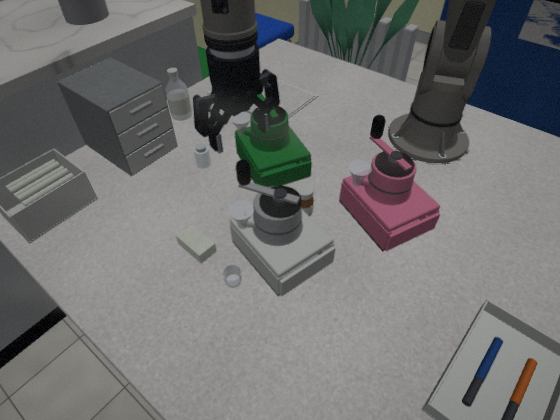

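Drawer is home, base front flush at scene (300,270). Now I'll check where the tool really is relative to the grip.

Run:
```python
from rig import *
from cam import *
from mill import *
b=observe();print(b["time"],b["tcp_pos"],b["joint_vel"].round(3),b["force"])
s=pickle.load(open("scene1.pkl","rb"));t=pickle.load(open("top1.pkl","rb"))
for P in([.5869,-.153,.26],[.5869,-.153,.195],b["tcp_pos"]):print(proj(s,P),proj(t,P))
wait(.5);b=observe();print(b["time"],b["tcp_pos"],b["force"])
```

```text
8.9667 [ 0.58779055 -0.14966816  0.25939329] [-0.004 -0.001  0.006  0.001  0.007  0.002  0.002] [0.90387383 0.37254421 0.31600182]
[[240.62689724 143.91575928]] [[307.95890692 161.67999035]]
[[243.40700893 171.74787409]] [[304.79298762 167.38860877]]
[[241.71666143 145.18912676]] [[305.78294504 161.17533981]]
9.4667 [ 0.58689487 -0.15296908  0.26001698] [-0.13050575  0.14147503  0.33167923]
```

View pics/top1.png

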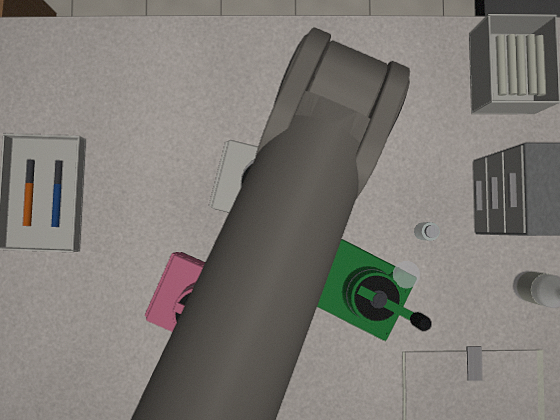

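Run:
```python
from rig import *
from mill import *
q=down(th)
print(servo_line([.5869,-.153,.178],rate=.1,until_force=6));wait(.3)
b=observe();print(b["time"],b["tcp_pos"],b["force"])
set_gripper(.022,70);wait(.3)
b=observe();print(b["time"],b["tcp_pos"],b["force"],b["moment"],b["opening"],b["grasp_force"])
```

```text
False
10.7333 [ 0.587167   -0.15303586  0.17844829] [-0.20233613  1.04934506  0.38569557]
11.6167 [ 0.58704083 -0.15306576  0.17813169] [-0.13804273  0.39070457  0.86525921] [-0.03512112 -0.00216845  0.00736249] 0.02471462554358944 68.50676272530109
```

```bash
cat > crank.py <<'E'
from rig import *
from mill import *
c0=o+mx*-.004+my*.0052
def d(q): return -np.sin(q)*mx-np.cos(q)*my
def tq(q): return -np.cos(q)*mx+np.sin(q)*my
def ang(p,c): v=p-c; return np.arctan2(-(v@mx),-(v@my))
E
python3 - <<'E'
from crank import *
b=observe();p=b["tcp_pos"][:2];q0=ang(p,c0);r=np.linalg.norm(p-c0);print("q0",q0,"r",r)
u=d(q0);t=tq(q0)
def rep(s):
    b=observe();F=b["force"][:2];e=b["tcp_pos"][:2]-p
    print(s,round(b["time"],3),"e_rad %.2f e_tan %.2f mm F_rad %.2f F_tan %.2f"%(e@u*1e3,e@t*1e3,F@u,F@t),round(b["tcp_pos"][2],4))
rep("start")
A=p+u*.004
servo_line(np.r_[A,.178],rate=.02);rep("offs");wait(.4);rep("settled")
servo_line(np.r_[A+t*.002,.178],rate=.02);rep("tan2");wait(.02);rep("");wait(.05);rep("");wait(.3);rep("")
servo_line(np.r_[p+t*.004,.178],rate=.02);rep("back");wait(.3);rep("")
E
```

```text
q0 -0.5316006624459796 r 0.07449159867279201
start 11.617 e_rad 0.00 e_tan 0.00 mm F_rad -0.41 F_tan 0.02 0.1781
offs 11.975 e_rad 1.17 e_tan -0.36 mm F_rad -7.08 F_tan 0.35 0.1777
settled 12.375 e_rad 1.19 e_tan -0.35 mm F_rad -6.66 F_tan 0.65 0.1777
tan2 12.625 e_rad 1.08 e_tan 0.99 mm F_rad -6.01 F_tan -0.21 0.1778
 12.642 e_rad 1.09 e_tan 1.02 mm F_rad -6.02 F_tan -0.20 0.1778
 12.692 e_rad 1.10 e_tan 0.99 mm F_rad -5.46 F_tan -0.46 0.1778
 12.992 e_rad 1.12 e_tan 0.99 mm F_rad -5.85 F_tan -0.56 0.1778
back 13.367 e_rad 0.15 e_tan 3.98 mm F_rad -1.58 F_tan -0.94 0.1781
 13.667 e_rad 0.16 e_tan 3.95 mm F_rad -1.09 F_tan -0.89 0.1781
```

```bash
cat >> crank.py <<'E'
import pickle,os
from scipy.optimize import least_squares
def load(): return pickle.load(open("st.pkl","rb")) if os.path.exists("st.pkl") else dict(M=[],c=c0,r=.0745,q=None)
def fit(M):
    M=np.array(M);f=lambda x:np.r_[(np.linalg.norm(M-x[:2],axis=1)-x[2])/3e-4,(x[:2]-c0)/2e-3,(x[2]-.0745)/3e-3]
    x=least_squares(f,np.r_[c0,.0745],x_scale=1e-3).x;return x[:2],x[2]
def wind(qend,n,rate=.045,g=.6,k=2000.):
    S=load();b=observe()
    if S["q"] is None: S["q"]=ang(b["tcp_pos"][:2],S["c"])
    steps=np.linspace(S["q"],qend,n+1)[1:];ft=0
    for i,qd in enumerate(steps):
        ft=.0 if i==0 else -F@tq(qa)           # resisting force felt
        lead=0 if qd==steps[-1] else np.clip(g*ft/k,-.005,.005)
        qc=qd+lead/S["r"]
        servo_line(np.r_[S["c"]+S["r"]*d(qc),.178],rate=rate)
        b=observe();F=b["force"][:2];p=b["tcp_pos"][:2]
        S["M"].append(p+F/5400);S["c"],S["r"]=fit(S["M"])
        a=ang(p,S["c"]);qa=a+2*np.pi*np.round((qd-a)/(2*np.pi));S["q"]=qd
        print("t%.1f qd%.2f qa%.2f Frad%.1f Ftan%.1f Fz%.1f c(%.1f,%.1f) r%.2f g%.0f"%(b["time"],qd,qa,F@d(qa),F@tq(qa),b["force"][2],(S["c"]-o)@mx*1e3,(S["c"]-o)@my*1e3,S["r"]*1e3,b["grasp_force"]))
        pickle.dump(S,open("st.pkl","wb"))
        if np.linalg.norm(b["force"])>20: print("STOP");break
E
python3 - <<'E'
from crank import *
wind(1.2,8)
E
```

```text
t14.2 qd-0.27 qa-0.26 Frad-2.1 Ftan1.1 Fz2.2 c(-4.0,5.3) r74.27 g69
t14.7 qd-0.06 qa-0.05 Frad-0.8 Ftan1.1 Fz1.5 c(-3.7,5.4) r74.22 g69
t15.1 qd0.15 qa0.17 Frad-1.6 Ftan1.1 Fz1.7 c(-3.0,5.3) r74.05 g69
t15.6 qd0.36 qa0.36 Frad-0.1 Ftan1.3 Fz2.3 c(-3.0,5.4) r74.08 g69
t16.1 qd0.57 qa0.58 Frad0.1 Ftan0.6 Fz2.4 c(-3.0,5.4) r74.06 g69
t16.6 qd0.78 qa0.79 Frad-0.5 Ftan1.5 Fz2.9 c(-3.0,5.1) r73.86 g69
t17.1 qd0.99 qa1.00 Frad-0.1 Ftan1.8 Fz2.3 c(-3.0,5.2) r73.90 g69
t17.6 qd1.20 qa1.21 Frad0.9 Ftan1.8 Fz2.0 c(-2.9,5.5) r74.16 g69
```

Run:
```python
from crank import *
wind(5.4,20,rate=.04)
```

```text
t18.1 qd1.41 qa1.42 Frad-0.1 Ftan1.1 Fz2.2 c(-3.0,5.4) r74.09 g69
t18.7 qd1.62 qa1.63 Frad0.5 Ftan0.7 Fz1.8 c(-2.9,5.5) r74.20 g69
t19.2 qd1.83 qa1.84 Frad0.1 Ftan1.1 Fz0.9 c(-2.9,5.5) r74.22 g69
t19.7 qd2.04 qa2.05 Frad0.5 Ftan1.5 Fz0.8 c(-2.9,5.5) r74.25 g69
t20.3 qd2.25 qa2.26 Frad-0.6 Ftan1.0 Fz1.8 c(-2.9,5.5) r74.17 g69
t20.8 qd2.46 qa2.47 Frad0.5 Ftan1.8 Fz1.5 c(-2.9,5.5) r74.21 g69
t21.4 qd2.67 qa2.67 Frad0.7 Ftan1.0 Fz2.5 c(-2.9,5.5) r74.24 g69
t21.9 qd2.88 qa2.84 Frad1.4 Ftan-7.3 Fz5.8 c(-2.9,5.5) r74.25 g69
t22.5 qd3.09 qa3.09 Frad-0.4 Ftan-8.0 Fz6.6 c(-2.9,5.5) r74.20 g69
t23.0 qd3.30 qa3.33 Frad-0.3 Ftan-3.0 Fz3.8 c(-3.0,5.5) r74.17 g69
t23.5 qd3.51 qa3.54 Frad-0.8 Ftan2.0 Fz1.7 c(-3.0,5.5) r74.15 g69
t24.0 qd3.72 qa3.72 Frad1.0 Ftan1.5 Fz1.2 c(-2.9,5.5) r74.19 g69
t24.6 qd3.93 qa3.94 Frad0.6 Ftan1.0 Fz2.3 c(-2.9,5.5) r74.20 g69
t25.1 qd4.14 qa4.15 Frad0.9 Ftan1.5 Fz1.8 c(-2.9,5.5) r74.21 g69
t25.6 qd4.35 qa4.36 Frad1.1 Ftan1.6 Fz2.4 c(-2.9,5.5) r74.22 g69
t26.2 qd4.56 qa4.57 Frad1.1 Ftan1.1 Fz1.3 c(-2.9,5.5) r74.23 g69
t26.7 qd4.77 qa4.78 Frad0.6 Ftan0.1 Fz3.4 c(-2.9,5.5) r74.23 g69
t27.3 qd4.98 qa5.00 Frad0.8 Ftan0.7 Fz2.4 c(-2.9,5.5) r74.24 g69
t27.8 qd5.19 qa5.20 Frad-0.3 Ftan1.5 Fz2.4 c(-2.9,5.5) r74.24 g69
t28.4 qd5.40 qa5.41 Frad0.6 Ftan0.8 Fz2.5 c(-2.8,5.5) r74.24 g69
```

Run:
```python
from crank import *
wind(4*np.pi,34,rate=.04)
wait(.4);b=observe();S=load();print(ang(b["tcp_pos"][:2],S["c"]),b["force"],b["time"],b["tcp_pos"])
```

```text
t28.9 qd5.61 qa5.62 Frad-0.1 Ftan1.5 Fz3.0 c(-2.8,5.5) r74.24 g69
t29.4 qd5.82 qa5.83 Frad-0.3 Ftan0.7 Fz2.5 c(-2.8,5.5) r74.24 g69
t30.0 qd6.03 qa6.04 Frad0.1 Ftan0.6 Fz3.4 c(-2.9,5.5) r74.24 g69
t30.5 qd6.24 qa6.25 Frad0.7 Ftan1.4 Fz2.9 c(-2.8,5.5) r74.24 g69
t31.1 qd6.45 qa6.46 Frad0.1 Ftan0.6 Fz3.3 c(-2.8,5.5) r74.24 g69
t31.6 qd6.66 qa6.67 Frad-0.1 Ftan1.5 Fz2.6 c(-2.8,5.5) r74.24 g69
t32.1 qd6.88 qa6.88 Frad0.8 Ftan1.7 Fz2.6 c(-2.9,5.5) r74.24 g69
t32.7 qd7.09 qa7.09 Frad1.6 Ftan1.1 Fz3.1 c(-2.9,5.5) r74.25 g69
t33.2 qd7.30 qa7.30 Frad0.4 Ftan0.3 Fz2.3 c(-2.9,5.5) r74.25 g69
t33.8 qd7.51 qa7.52 Frad-0.0 Ftan0.6 Fz2.7 c(-2.9,5.5) r74.24 g69
t34.3 qd7.72 qa7.73 Frad0.1 Ftan0.8 Fz3.0 c(-2.9,5.5) r74.24 g69
t34.9 qd7.93 qa7.94 Frad0.6 Ftan2.0 Fz2.3 c(-2.9,5.5) r74.25 g69
t35.4 qd8.14 qa8.14 Frad0.7 Ftan1.5 Fz1.9 c(-2.9,5.5) r74.25 g69
t35.9 qd8.35 qa8.36 Frad0.1 Ftan0.8 Fz1.3 c(-2.9,5.5) r74.25 g69
t36.5 qd8.56 qa8.57 Frad0.6 Ftan1.8 Fz1.0 c(-2.9,5.5) r74.25 g69
t37.0 qd8.77 qa8.78 Frad-0.5 Ftan0.6 Fz1.7 c(-2.9,5.5) r74.25 g69
t37.6 qd8.98 qa8.99 Frad-0.1 Ftan1.6 Fz1.3 c(-2.9,5.5) 
[... 553 characters left out ...]
10.88 qa10.89 Frad1.2 Ftan1.4 Fz2.4 c(-2.9,5.5) r74.25 g69
t43.0 qd11.09 qa11.10 Frad1.2 Ftan0.5 Fz2.2 c(-2.8,5.5) r74.26 g69
t43.5 qd11.30 qa11.32 Frad0.9 Ftan0.0 Fz3.3 c(-2.8,5.5) r74.26 g69
t44.0 qd11.51 qa11.53 Frad-0.5 Ftan1.0 Fz2.2 c(-2.8,5.5) r74.26 g69
t44.6 qd11.72 qa11.73 Frad0.5 Ftan1.6 Fz3.1 c(-2.8,5.5) r74.26 g69
t45.1 qd11.93 qa11.94 Frad-0.4 Ftan0.8 Fz2.5 c(-2.8,5.5) r74.26 g69
t45.7 qd12.14 qa12.15 Frad0.8 Ftan1.3 Fz2.4 c(-2.8,5.5) r74.26 g69
t46.2 qd12.36 qa12.36 Frad0.8 Ftan1.9 Fz3.0 c(-2.8,5.5) r74.26 g69
t46.8 qd12.57 qa12.58 Frad1.2 Ftan1.1 Fz2.9 c(-2.8,5.5) r74.27 g69
0.0025474317785487803 [-0.43447598 -1.38254142  4.18177256] 47.15 [ 0.54897751 -0.15356978  0.17787286]
```

Run:
```python
from crank import *
import cv2
set_gripper(.07);p=observe()["tcp_pos"];wait(.2)
servo_line(np.r_[p[:2],.30],rate=.12)
goto([.283,.5,.32],down(th+.8));wait(.3)
from cam import onz
f=grab_frame("top");pickle.dump(f,open("top2.pkl","wb"))
c=f["frame"][:,:,::-1][110:260,160:360];cv2.imwrite("pics/top2.png",cv2.resize(c,(800,600),interpolation=cv2.INTER_CUBIC))
b=observe();print(b["time"],b["force"],b["tcp_pos"])
g=f["frame"][165:210,290:325].max(2);n,l,st,ce=cv2.connectedComponentsWithStats((g<45).astype(np.uint8));k=1+np.argmax(st[1:,4])
P=onz(f,ce[k]+[290,165],.2)[0,:2];print(st[k],"grip angle",ang(P,load()["c"]),np.linalg.norm(P-load()["c"]))
```

```text
51.875 [-0.1326277  -0.65474031 -0.38994287] [0.2832054  0.4998449  0.32000141]
[  8  17  16  17 196] grip angle 0.015922563369822597 0.07445642825407063
```

View pics/top2.png

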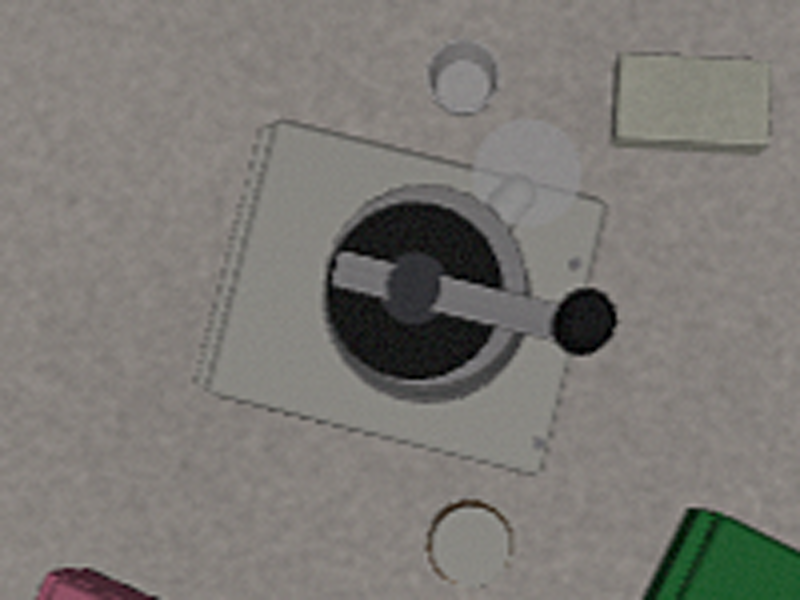

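The crop shows the drawer flush at its left edge (200–275 px). The grip is at (583,322), with the arm parallel to the base sides and pointing straight back. The cup, carton and jar haven't moved. Handing in.

```bash
python3 -c "
from rig import *
print(close_job())"
```

```text
the job is handed in; nothing more can be done
None
```

I pushed the drawer fully home, wound the crank clockwise twice round through both heavy points, let go with the handle within about 0.02 rad of straight back, and handed the job in at about 52 s with the cup, carton and jar where they were.

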